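# Lay the blue plaque face down on the cork pad

## Robot

A 7-joint arm with a two-finger parallel gripper is mounted at the origin on the work surface. World frame = base frame: x ahead of the robot, y to its left, z up, the work surface at z = 0. Lengths are in m, angles in rad, forces in N, time in s.
With the tool pointing down it reaches from about 0.425 to 0.825 m from the base axis. Payload 3.6 kg.
Tool frame: the origin (TCP) lies on the mounting face of the last link; the fingertips stand 186 mm ahead of it and the grasp point (between the pads) lies 167 mm ahead of it (arm.pinch_z is the distance from the TCP to the grasp point, in m); z points along the fingers, y is the direction in which the jaws open and shut (so a half turn about z gives the same grasp; the last joint's range is limited). The gripper opens to 93 mm and grips with 3 to 60 N. Pads are 15 mm wide; open, the fingers measure 128 mm over their backs; the gripper's body (75 mm by 188 mm) begins 65 mm behind the grasp point.
Start: joints at [1.294, 0.615, -0.013, 1.423, 0.008, 1.103, -0.04], TCP at [0.161, -0.63, 0.405] pointing down, gripper open.
Joint ranges: [-3.12, 3.12], [-0.3, 2.06], [-1.34, 1.32], [0.26, 2.42], [-1.36, 4.5], [0.01, 1.98], [-2.84, 2.84]. Speed limits (rad/s): [2.79, 2.79, 3.14, 3.14, 3.14, 3.14, 3.14].

## Interface

Orientations are given as a rotation vector (axis times angle).
In Python, from bench import arm, camera gives the robot as it stands. The module is installed in compiled form; this text tells all that it offers.
- The arm moves only by the shell command python3 -m handwheel 'ROWS' [FORCE]. ROWS is JSON, a list that holds one entry, the list of rows, each a list of 7 numbers: the turn, a rotation vector about the tool's x, y, z in rad, then the shift along the tool's x, y, z in m, then the opening, from 0 (shut) to 1 (fully open). In form: [[[ax, ay, az, tx, ty, tz, fingers], ...]]. A call has 1 to 10 rows; each row is the pose to reach, as a shift and turn from the pose commanded when the call began, along the tool's axes at that moment; what a row does not reach only later rows make up. A row lasts 1/12 s, in which the tool goes at most 41.7 mm and 7.16 degrees, less where a joint would pass 70% of its speed; a pose out of reach is approached as far as the arm can. A call with a gripper value outside its range is refused whole. The fingers move at their own pace and stop on an object; FORCE is the grip in N (left out, the last holds). Time passes only in rows, so rows that repeat a pose let the fingers close. It gives the time, the measured TCP pose, the force and the opening at its end, in the units of the state.
- arm.get_obs(): the state, without advancing time (a new reading comes with each control period).
- camera(name): name is "side" or "top"; returns a dict with "img" (400x640x3 uint8, blue, green, red), "depth" (400x640 float32, m along the optical axis (not along the pixel's ray), 0 where there is no reading), "mtx" (3x3 intrinsics, pixels), "distortion" ([k1, k2, p1, p2, k3] as OpenCV has them; the pictures are not rectified), "extrinsics" (4x4, takes a point from world to camera coordinates). Camera axes: x right, y down, z forward; pixel columns grow to the right and rows downward; lengths in m; the calibration is good to about 2 mm. A picture is of the moment at which its call begins.
- arm.finish_job(): hands the job in, once; it reports no verdict.
The state is a dict: "time_s": time; "joint_pos": joint angles; "qvel": joint speeds; "tau": joint torques, N m; "eef_pos": TCP position; "tool_rot": TCP orientation; "ft_force": force on the tool from outside, world axes, zero at the start; "ft_torque": the same for the moment, N m; "finger_gap": finger opening in m.
Only numpy, scipy, OpenCV 4.12 (cv2) and the standard library are available. Lean on these libraries where they do the work, as an engineer would, in place of code of your own. Each camera call takes 0.05 s, during which the arm holds its last target.

## Task

Three painted wooden plaques stand in the sloping plywood rack. Take the blue one out, stand its lower edge on the cork pad, lean it over and lay it down on its painted face in the middle of the pad, square with the pad's edges, ready for its hanger to be screwed on. Leave the red and the yellow plaque where they stand.

Things in the scene. Friction and masses are not known exactly. Their poses are not given: they have to be found in the camera images.
- blue_mid (a point): Centre of the blue plaque, a board 80 mm wide, 100 mm tall, 12 mm thick, 75 g: blue face (white disc, stripes) and edges; back bare wood with a small blue dot. Axes: z along the height to its upper edge, y along the width, x along the thickness from painted face to back (up when lying face down). At the start it stands in the rack, painted face to the robot, leaning back about 17 degrees from upright, upper edge away from the robot.
- pad_top (a point): Centre of the upper surface of the fixed cork pad, 150 mm square; x (roughly away from the robot) and y run along its edges, z up. It is 6 mm thick and lies flat on the bench. The pad may lie left or right of the robot's centre line, the rack on the other side.
- red_mid (a point): Centre of the red plaque (red face, pale wooden shape), to be left alone. Size, axes and stance as the blue one. All three stand side by side in one fixed rack, in any order, bay centres 95 mm apart, 15 mm between plaques.
- yellow_mid (a point): Centre of the yellow plaque (yellow face, green shape), to be left alone. Size, axes and stance as the blue one. The rack covers the lower 45 mm of each plaque's back, the lowest 12 mm of its face and sides; the upper 55 mm is free. A plaque is drawn out along its own height.
Mind the look-alikes: they are no part of the job. There is more than one size of the part that bears blue_mid; the job needs the largest.

How it is judged:
On the way:
1. the blue plaque, held by the gripper, touches the pad while it still stands up at least 25 degrees from lying face down (contact force between blue and pad above 0.05 N and contact force between the fingers and blue above 0.3 N and angle between blue_mid's own x axis and vertical above 0.44 rad), for 0.1 s.
At the end, for the whole second after the job is handed in: The blue plaque lies flat (within 10 degrees) and at rest on the pad with its painted face down, its centre within 25 mm of the pad's centre and its edges within 15 degrees of the pad's edges (any of the four ways round); the red and yellow plaques stand in the rack within 20 mm of where they stood (angle between blue_mid's own x axis and vertical below 0.17 rad and horizontal distance between blue_mid and pad_top below 0.025 m and z of blue_mid in the frame of pad_top below 0.012 m and (angle between the z axis of blue_mid and the x axis of pad_top, either way round below 0.26 rad or angle between the z axis of blue_mid and the y axis of pad_top, either way round below 0.26 rad) and linear speed of blue below 0.02 m/s and distance of each of red_mid, yellow_mid from where it was at the start of the episode below 0.02 m); the robot touches nothing.
It fails at once if the red or the yellow plaque is moved more than 20 mm (distance of any of red_mid, yellow_mid from where it was at the start of the episode above 0.02 m).
It also fails if it takes over 48 s, if anything falls off the work surface, if the arm or the gripper's body presses on something with over 40 N, if the wrist force passes 120 N, or if a joint passes its speed limit or range.

## Working session

There is one attempt and no reset: what is moved stays moved. The work goes in short steps, Python scripts to look and compute and a shell command to move; the robot and the scene stay as the last step left them, time stands still between calls to the robot, and variables do not carry over. Pictures are saved under pics/ and viewed, and the job is handed in when it is done.

```bash
mkdir -p pics; ls; python3 - <<'E'
from bench import arm,camera
import cv2,numpy as np
print(arm.get_obs(), arm.pinch_z)
for n in("side","top"):
    c=camera(n); cv2.imwrite(f"pics/{n}0.png",c["img"]); print(n,c["mtx"],c["distortion"],c["extrinsics"])
    np.savez(f"{n}0.npz",**c)
E
```

```text
pics
{'time_s': 0.0, 'joint_pos': array([ 1.29449754,  0.61590846, -0.01262206,  1.42484751,  0.0081178 ,
        1.10336821, -0.04042209]), 'qvel': array([-1.90908120e-03,  4.23439792e-04, -1.16095366e-03,  9.28658809e-05,
        6.93986243e-04, -4.52205486e-04,  1.93732075e-04]), 'tau': array([ 5.62451828e-05, -4.58939624e+01,  2.08983393e-01, -1.65747124e+01,
       -6.11252943e-02,  2.04813568e-02,  2.22191361e-04]), 'eef_pos': array([ 0.16062797, -0.62953095,  0.40360457]), 'tool_rot': array([-3.11467280e+00, -3.91146108e-01,  5.57611925e-04]), 'ft_force': array([ 0.03722194,  0.02754894, -0.14498388]), 'ft_torque': array([-0.01161902, -0.00933837,  0.03190143]), 'finger_gap': 0.09313061723196235} 0.1673
side [[411.86927195   0.         328.08336559]
 [  0.         411.86927195 194.52856128]
 [  0.           0.           1.        ]] [-0.07145862  0.          0.          0.          0.        ] [[ 0.98660913 -0.1630802  -0.00269697 -0.59740057]
 [-0.08789737 -0.51769077 -0.85104072  0.07165012]
 [ 0.1373917   0.8398816  -0.52509276  0.88786032]
 [ 0.          0.          0.          1.        ]]
top [[373.69459255   0.         312.17868436]
 [  0.         373.69459255 195.89552273]
 [  0.           0.           1.        ]] [-0.08286349  0.          0.          0.          0.        ] [[-1.23159781e-02 -9.99921685e-01 -2.22265647e-03 -4.67055669e-02]
 [-9.94537711e-01  1.24800139e-02 -1.03629103e-01  6.14870893e-01]
 [ 1.03648726e-01  9.34221916e-04 -9.94613527e-01  7.93634429e-01]
 [ 0.00000000e+00  0.00000000e+00  0.00000000e+00  1.00000000e+00]]
```

View pics/side0.png

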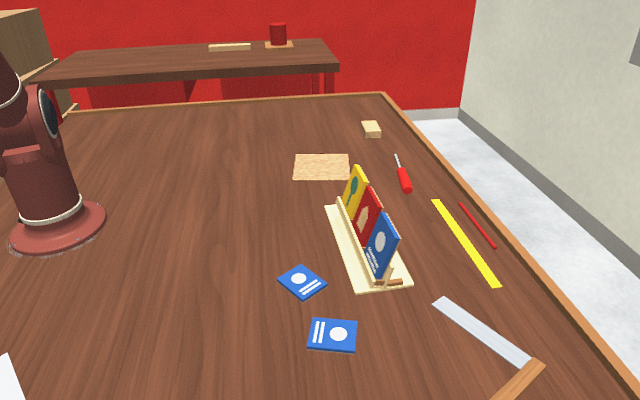

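View pics/top0.png

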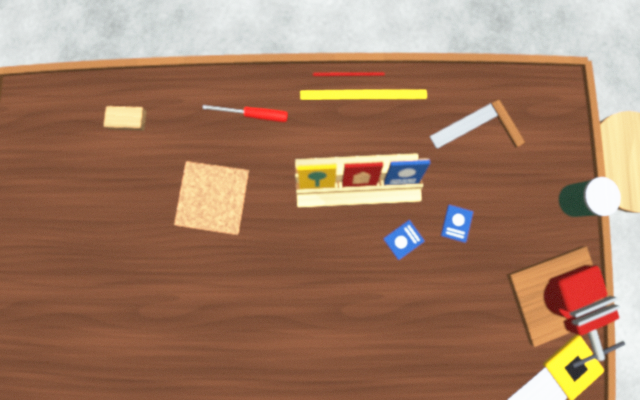

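The side view shows the rack (330–410, 165–290) with blue nearest at (382,245), red at (368,215), yellow at (355,190), and the pad at (322,167). Two small flat blue decoys lie at (302,281) and (333,334). In the top view blue is the rack's right one at (407,172) and the pad is at (212,198), slightly turned.

```bash
cat > h.py <<'E'
import numpy as np,cv2
def load(n): return dict(np.load(n))
def pts(c,mask):
    v,u=np.nonzero(mask&(c["depth"]>0)); d=c["depth"][v,u]
    xy=cv2.undistortPoints(np.stack([u,v],1).astype(float)[:,None],c["mtx"],c["distortion"])[:,0]
    p=np.c_[xy*d[:,None],d]; E=c["extrinsics"]; return (p-E[:3,3])@E[:3,:3], u,v
def ray(c,uv):
    xy=cv2.undistortPoints(np.array(uv,float).reshape(-1,1,2),c["mtx"],c["distortion"])[:,0]
    E=c["extrinsics"]; R=E[:3,:3]; o=-R.T@E[:3,3]; d=np.c_[xy,np.ones(len(xy))]@R; return o,d/np.linalg.norm(d,axis=1)[:,None]
def plane(c,uv,z):
    o,d=ray(c,uv); return o+d*((z-o[2])/d[:,2])[:,None]
E
python3 - <<'E'
from h import *
for n in("side","top"):
    c=load(n+"0.npz"); hsv=cv2.cvtColor(c["img"],cv2.COLOR_BGR2HSV).astype(int)
    print(n,"cam",-c["extrinsics"][:3,:3].T@c["extrinsics"][:3,3])
    H,S,V=hsv[...,0],hsv[...,1],hsv[...,2]
    P,u,v=pts(c,np.ones(H.shape,bool)); X=np.full(H.shape+(3,),np.nan); X[v,u]=P
    col={"blue":(H>100)&(H<125)&(S>130),"red":((H<6)|(H>174))&(S>150),"yel":(H>22)&(H<32)&(S>180)}
    for k,m in col.items():
        nl,lab,st,_=cv2.connectedComponentsWithStats(m.astype(np.uint8))
        for i in range(1,nl):
            if st[i,4]<60: continue
            q=X[lab==i]; q=q[~np.isnan(q[:,0])]
            if len(q)<20: continue
            print(k,st[i],"mean",q.mean(0).round(4),"lo",np.percentile(q,2,0).round(3),"hi",np.percentile(q,98,0).round(3))
            q0=q-q.mean(0); 
            print("   normal",np.linalg.svd(q0,full_matrices=False)[2][2].round(3))
    img=c["img"]; 
    for (x0,y0,x1,y1,t) in ([(330,160,420,295,"rack"),(285,145,360,190,"pad")] if n=="side" else [(285,140,435,215,"rack"),(165,150,260,245,"pad")]):
        r=img[y0:y1,x0:x1]; s=min(800/r.shape[1],600/r.shape[0]); cv2.imwrite(f"pics/{n}_{t}.png",cv2.resize(r,None,fx=s,fy=s,interpolation=cv2.INTER_CUBIC)); print(t,s)
E
```

```text
side cam [ 0.47371407 -0.80602915  0.52557503]
blue [364 212  35  67 922] mean [ 0.6584 -0.2648  0.0778] lo [ 0.642 -0.295  0.028] hi [ 0.673 -0.216  0.11 ]
   normal [-0.95  -0.044  0.308]
blue [277 264  50  38 711] mean [ 0.5125 -0.2617  0.0072] lo [ 0.476 -0.301  0.004] hi [ 0.552 -0.221  0.009]
   normal [-0.006 -0.008  1.   ]
blue [ 307  317   50   36 1103] mean [ 0.5498 -0.3885  0.0075] lo [ 0.511 -0.419  0.003] hi [ 0.586 -0.353  0.01 ]
   normal [-0.008 -0.02   1.   ]
red [    0     0   476   110 32767] mean [ 0.6416  2.1729 -0.0677] lo [-0.913  1.491 -0.559] hi [2.049 2.308 0.243]
   normal [-0.115  0.349 -0.93 ]
red [ 45  90  18  36 180] mean [-0.6224  1.4347 -0.1684] lo [-0.64   1.403 -0.276] hi [-0.619  1.479 -0.076]
   normal [-0.899 -0.438 -0.024]
red [397 167  16  27 270] mean [0.8043 0.0399 0.0187] lo [ 0.79   0.001 -0.001] hi [0.834 0.102 0.026]
   normal [ 0.562 -0.111  0.82 ]
red [352 186  30  61 793] mean [ 0.654  -0.1683  0.0728] lo [ 0.637 -0.201  0.023] hi [ 0.67  -0.121  0.111]
   normal [-0.95  -0.054  0.309]
red [458 202  39  48 223] mean [ 0.9076 -0.1524  0
[... 1233 characters left out ...]
 0.638 -0.195  0.026] hi [ 0.67  -0.122  0.112]
   normal [-0.948 -0.035  0.316]
red [ 544  265   74   70 2628] mean [ 0.3919 -0.601   0.1021] lo [ 0.325 -0.662  0.032] hi [ 0.447 -0.557  0.126]
   normal [-0.047  0.362  0.931]
yel [300  90 127  10 431] mean [ 0.8561 -0.1623  0.0012] lo [ 0.848 -0.327 -0.002] hi [ 0.871 -0.031  0.005]
   normal [-0.006  0.001  1.   ]
yel [298 165  37  23 420] mean [ 0.6537 -0.0635  0.082 ] lo [ 0.638 -0.099  0.032] hi [ 0.667 -0.029  0.112]
   normal [-0.948 -0.037  0.315]
yel [ 545  336   59   64 1656] mean [ 0.2139 -0.6483  0.0166] lo [ 0.151 -0.715  0.009] hi [ 0.276 -0.589  0.02 ]
   normal [ 0.   -0.01  1.  ]
rack 5.333333333333333
pad 6.315789473684211
```

View pics/side_rack.png

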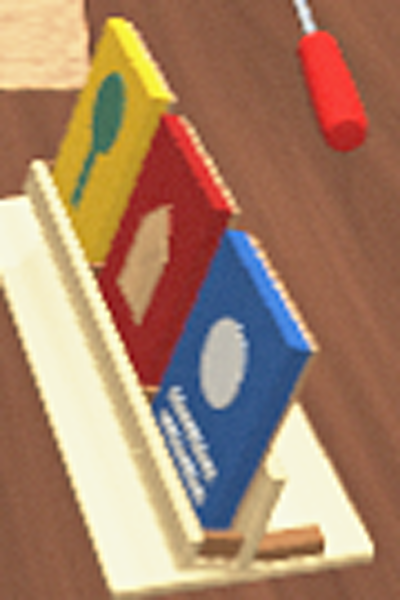

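View pics/top_rack.png

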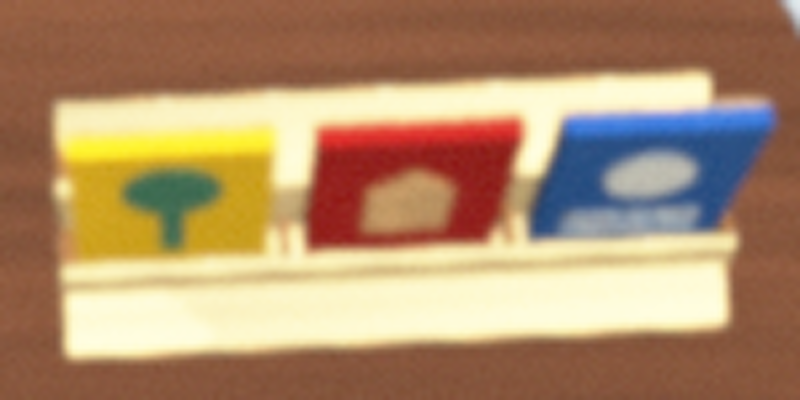

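View pics/top_pad.png

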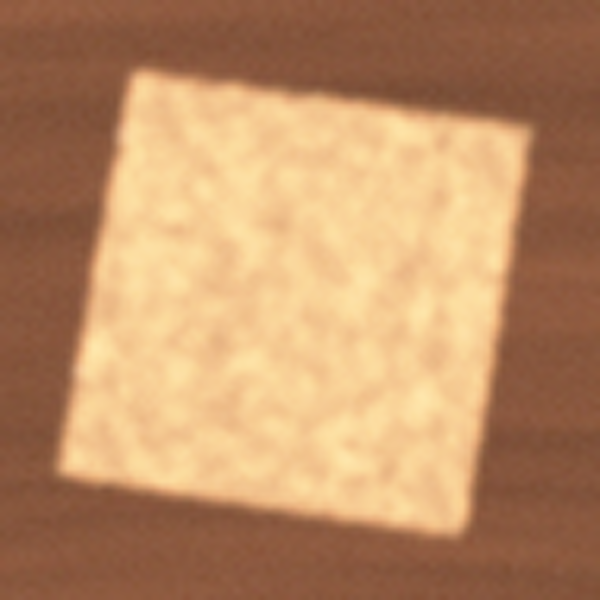

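Zooms: blue's top edge runs about (570,115)–(775,105) in the top crop. The pad corners in its crop are about (133,70), (530,128), (465,535), (62,472). Next I compute poses.

```bash
python3 - <<'E'
from h import *
for n in("side","top"):
    c=load(n+"0.npz"); hsv=cv2.cvtColor(c["img"],cv2.COLOR_BGR2HSV).astype(int); H,S,V=hsv[...,0],hsv[...,1],hsv[...,2]
    P,u,v=pts(c,np.ones(H.shape,bool)); X=np.full(H.shape+(3,),np.nan); X[v,u]=P
    # blue face
    m=(H>100)&(H<125)&(S>130)&(X[...,2]>0.02)&(X[...,0]>0.62)&(X[...,0]<0.70)
    q=X[m&(X[...,2]<0.100)]; 
    for _ in range(4):
        mu=q.mean(0); nn=np.linalg.svd(q-mu,full_matrices=False)[2][2]; r=(q-mu)@nn; q=q[abs(r)<2*r.std()+1e-6]
    print(n,"face mu",mu.round(4),"n",nn.round(4),"std",r.std().round(4), "x at z=.1,y=-.255:",(mu[0]-(nn[1]*(-.255-mu[1])+nn[2]*(.1-mu[2]))/nn[0]).round(4))
    t=X[m&(X[...,2]>0.107)]; print("top strip",len(t),t.mean(0).round(4),np.percentile(t,[2,98],axis=0).round(4))
    cc=np.nan_to_num(X); 
    # pad
    m=(H>8)&(H<24)&(S<150)&(S>60)&(V>170)&(X[...,0]>.45)&(X[...,0]<.8)&(X[...,1]>0.02)&(X[...,1]<.35)
    m=cv2.morphologyEx(m.astype(np.uint8),cv2.MORPH_CLOSE,np.ones((5,5)))
    nl,lab,st,_=cv2.connectedComponentsWithStats(m); i=1+np.argmax(st[1:,4]); m=lab==i
    print("pad px",st[i],"z med",np.nanmedian(X[m][:,2]).round(4))
    ct=max(cv2.findContours(m.astype(np.uint8),0,2)[0],key=cv2.contourArea)[:,0]
    w=plane(c,ct,0.006); r=cv2.minAreaRect((w[:,:2]*1000).astype(np.float32)); print("pad rect mm",r, "centroid", plane(c,[[np.nonzero(m)[1].mean(),np.nonzero(m)[0].mean()]],.006).round(4))
c=load("top0.npz")
print("pad corners",plane(c,np.array([[133,70],[530,128],[465,535],[62,472]])/6.3158+[165,150],.006).round(4))
print("blue topedge",plane(c,np.array([[572,115],[775,105]])/5.3333+[285,140],.111).round(4))
print("yel..blue front-top line", plane(c,np.array([[62,155],[275,150],[318,143],[522,138],[562,132],[768,122]])/5.3333+[285,140],.109).round(4))
from bench import arm
from scipy.spatial.transform import Rotation as R
o=arm.get_obs(); print(R.from_rotvec(o["tool_rot"]).as_matrix().round(3))
# obstacles z>0.14
P,u,v=pts(c,np.ones((400,640),bool)); k=(P[:,2]>.13)&(P[:,0]>.1)
print(np.percentile(P[k],[0,50,100],axis=0).round(3)); print("bottle",P[(abs(u-602)<12)&(abs(v-197)<12)].mean(0).round(3))
E
```

```text
side face mu [ 0.6538 -0.2604  0.0671] n [-0.9548 -0.0146  0.2969] std 0.0007 x at z=.1,y=-.255: 0.6639
top strip 152 [ 0.6693 -0.2587  0.1091] [[ 0.6649 -0.2938  0.1073]
 [ 0.6745 -0.2176  0.1111]]
pad px [ 292  153   58   28 1465] z med 0.0055
pad rect mm ((615.2159423828125, 175.0304718017578), (156.81497192382812, 151.7093963623047), 80.53609466552734) centroid [[0.6144 0.169  0.006 ]]
top face mu [ 0.6559 -0.2517  0.0715] n [-0.9587 -0.01    0.2843] std 0.0006 x at z=.1,y=-.255: 0.6644
top strip 150 [ 0.6699 -0.2535  0.1097] [[ 0.6651 -0.2906  0.1072]
 [ 0.675  -0.2165  0.1124]]
pad px [ 174  161   75   74 4371] z med 0.0055
pad rect mm ((616.8834838867188, 177.4449462890625), (154.00440979003906, 152.87603759765625), 80.97965240478516) centroid [[0.6159 0.1769 0.006 ]]
pad corners [[0.7021 0.2382 0.006 ]
 [0.6781 0.0906 0.006 ]
 [0.5307 0.1133 0.006 ]
 [0.5545 0.261  0.006 ]]
blue topedge [[ 0.6738 -0.2173  0.111 ]
 [ 0.677  -0.2956  0.111 ]]
yel..blue front-top line [[ 0.661  -0.0237  0.109 ]
 [ 0.6619 -0.1043  0.109 ]
 [ 0.6644 -0.1207  0.109 ]
 [ 0.6655 -0.1983  0.109 ]
 [ 0.6677 -0.2137  0.109 ]
 [ 0.6708 -0.2932  0.109 ]]
[[ 0.969  0.247 -0.001]
 [ 0.247 -0.969  0.002]
 [-0.    -0.002 -1.   ]]
[[ 0.341 -0.674  0.13 ]
 [ 0.365 -0.623  0.132]
 [ 0.39  -0.571  0.135]]
bottle [ 0.597 -0.677  0.097]
```

```bash
cat >> h.py <<'E'
from scipy.spatial.transform import Rotation as Rot
def frame(yaw,tilt):
    """plaque axes: yaw about z, tilt = lean back (+: upper edge away from robot), rad"""
    c,s=np.cos(yaw),np.sin(yaw); ct,st=np.cos(tilt),np.sin(tilt)
    x=np.array([ct*c,ct*s,-st]); y=np.array([-s,c,0]); z=np.array([st*c,st*s,ct]); return np.c_[x,y,z]
def toolR(P): return np.c_[P[:,1],P[:,0],-P[:,2]]
def go(o,R,p,label=""):
    R0=Rot.from_rotvec(o["tool_rot"]).as_matrix(); 
    rv=Rot.from_matrix(R0.T@R).as_rotvec(); t=R0.T@(np.array(p)-o["eef_pos"])
    n=max(np.linalg.norm(rv)/.125,np.linalg.norm(t)/.0417)
    print(label,"rows>=%.1f"%n,[float(a) for a in rv.round(3)]+[float(a) for a in t.round(4)])
E
python3 - <<'E'
from h import *; from bench import arm
P=frame(np.radians(1.8),np.radians(17)); top=np.array([.673,-.2545,.110]); gp=top-.015*P[:,2]; tcp=gp+.1673*P[:,2]
print(tcp, tcp+.08*P[:,2]); o=arm.get_obs()
go(o,toolR(P),tcp+.13*P[:,2],"above")
E
```

```text
[ 0.71750624 -0.25310134  0.25564521] [ 0.74088443 -0.25236665  0.33214959]
above rows>=16.9 [0.248, -0.202, -1.341, 0.6698, -0.2187, 0.0242]
```

```bash
python3 -m handwheel '[[[0.248,-0.202,-1.341,0.67,-0.219,0.0,1],[0.248,-0.202,-1.341,0.67,-0.219,0.0,1],[0.248,-0.202,-1.341,0.67,-0.219,0.0,1],[0.248,-0.202,-1.341,0.67,-0.219,0.0,1],[0.248,-0.202,-1.341,0.67,-0.219,0.0,1],[0.248,-0.202,-1.341,0.67,-0.219,0.0,1],[0.248,-0.202,-1.341,0.67,-0.219,0.0,1],[0.248,-0.202,-1.341,0.67,-0.219,0.0,1],[0.248,-0.202,-1.341,0.67,-0.219,0.0,1],[0.248,-0.202,-1.341,0.67,-0.219,0.0,1]]]' 25
cat > g1.py <<'E'
from h import *; from bench import arm
import sys
P=frame(np.radians(1.8),np.radians(17)); top=np.array([.673,-.2545,.110]); gp=top-.015*P[:,2]; tcp=gp+.1673*P[:,2]
o=arm.get_obs(); print(o["joint_pos"].round(2),o["eef_pos"].round(4),o["ft_force"].round(1),o["finger_gap"],o["time_s"])
go(o,toolR(P),tcp+float(sys.argv[1])*P[:,2],"up"+sys.argv[1])
E
python3 g1.py .13
```

```text
time_s: 0.93
eef_pos: [0.5137, -0.4052, 0.4044]
tool_rot: [-2.17, -1.98, 0.293]
ft_force: [-0.2, 0.3, -0.5]
finger_gap: 0.093
[ 0.75  0.69 -0.29  1.31  0.31  1.42  0.33] [ 0.5137 -0.4052  0.4044] [-0.2  0.3 -0.5] 0.09303576895031551 0.9333
up.13 rows>=6.9 [0.022, -0.016, -0.121, 0.1746, 0.2245, -0.041]
```

```bash
python3 -m handwheel '[[[0.022,-0.016,-0.121,0.175,0.225,-0.041,1],[0.022,-0.016,-0.121,0.175,0.225,-0.041,1],[0.022,-0.016,-0.121,0.175,0.225,-0.041,1],[0.022,-0.016,-0.121,0.175,0.225,-0.041,1],[0.022,-0.016,-0.121,0.175,0.225,-0.041,1],[0.022,-0.016,-0.121,0.175,0.225,-0.041,1],[0.022,-0.016,-0.121,0.175,0.225,-0.041,1],[0.022,-0.016,-0.121,0.175,0.225,-0.041,1],[0.022,-0.016,-0.121,0.175,0.225,-0.041,1]]]' 25
python3 g1.py .06
```

```text
time_s: 1.68
eef_pos: [0.7574, -0.2508, 0.3763]
tool_rot: [-2.029, -2.094, 0.313]
ft_force: [-0.4, -0.3, -0.9]
finger_gap: 0.0929
[ 0.36  1.02 -0.3   0.68  0.32  1.76  0.21] [ 0.7574 -0.2508  0.3763] [-0.4 -0.3 -0.9] 0.0929123794739238 1.6833
up.06 rows>=1.6 [-0.003, -0.002, 0.001, -0.0012, -0.0028, 0.067]
```

```bash
python3 -m handwheel '[[[-0.003,-0.002,0.001,-0.001,-0.003,0.034,1],[-0.003,-0.002,0.001,-0.001,-0.003,0.067,1],[-0.003,-0.002,0.001,-0.001,-0.003,0.067,1],[-0.003,-0.002,0.001,-0.001,-0.003,0.067,1]]]' 25
python3 g1.py 0
python3 - <<'E'
from bench import camera; import cv2
c=camera("side"); cv2.imwrite("pics/side1.png",cv2.resize(c["img"][120:300,260:500],None,fx=3,fy=3,interpolation=2))
E
```

```text
time_s: 2.02
eef_pos: [0.7317, -0.2577, 0.3164]
tool_rot: [-2.04, -2.088, 0.315]
ft_force: [0.3, 0.2, 0.0]
finger_gap: 0.093
[ 0.4   1.   -0.3   0.9   0.32  1.57  0.17] [ 0.7317 -0.2577  0.3164] [0.3 0.2 0. ] 0.09304034296424168 2.0167
up0 rows>=1.5 [-0.0, 0.001, -0.008, 0.0051, 0.0043, 0.0622]
```

View pics/side1.png

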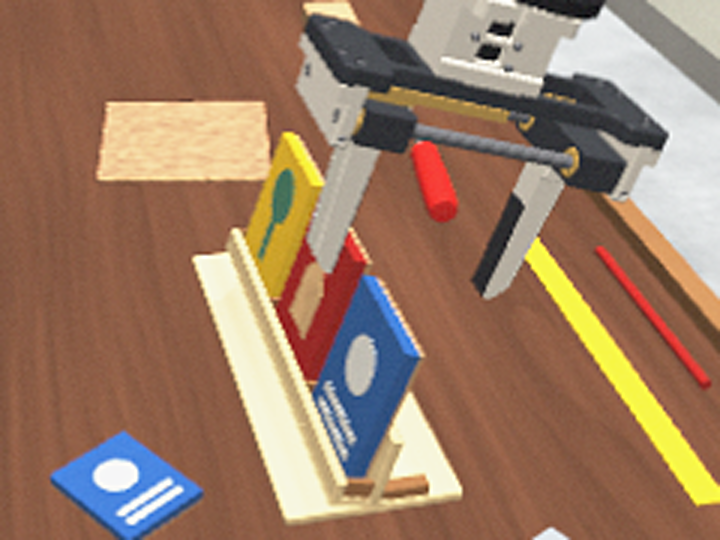

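The open jaws straddle blue's top edge, fingers at (335,215) and (510,245), clear of red. Going down.

```bash
python3 -m handwheel '[[[0,0,-0.008,0.003,0.004,0.03,1],[0,0.001,-0.008,0.004,0.004,0.05,1],[0,0.001,-0.008,0.005,0.004,0.062,1],[0,0.001,-0.008,0.005,0.004,0.062,1],[0,0.001,-0.008,0.005,0.004,0.062,1]]]' 25
python3 g1.py 0
```

```text
time_s: 2.48
eef_pos: [0.7202, -0.2519, 0.2593]
tool_rot: [-2.036, -2.102, 0.305]
ft_force: [0.4, -0.8, -0.2]
finger_gap: 0.0929
[ 0.41  1.02 -0.31  1.02  0.33  1.42  0.15] [ 0.7202 -0.2519  0.2593] [ 0.4 -0.8 -0.2] 0.09289282650589445 2.4833
up0 rows>=0.1 [0.009, 0.001, 0.001, -0.0011, -0.0016, 0.0043]
```

Close with small correction.

```bash
python3 -m handwheel '[[[0.005,0,0,-0.001,-0.001,0.003,1],[0.005,0,0,-0.001,-0.001,0.003,0.5],[0.005,0,0,-0.001,-0.001,0.003,0],[0.005,0,0,-0.001,-0.001,0.003,0],[0.005,0,0,-0.001,-0.001,0.003,0],[0.005,0,0,-0.001,-0.001,0.003,0],[0.005,0,0,-0.001,-0.001,0.003,0],[0.005,0,0,-0.001,-0.001,0.003,0],[0.005,0,0,-0.001,-0.001,0.003,0],[0.005,0,0,-0.001,-0.001,0.003,0]]]' 25
python3 g1.py .15
python3 - <<'E'
from bench import camera; import cv2
c=camera("side"); cv2.imwrite("pics/side2.png",cv2.resize(c["img"][120:300,260:500],None,fx=3,fy=3,interpolation=2))
E
```

```text
time_s: 3.32
eef_pos: [0.7174, -0.2524, 0.2541]
tool_rot: [-2.029, -2.098, 0.313]
ft_force: [-0.8, -0.2, -0.1]
finger_gap: 0.0374
[ 0.41  1.02 -0.3   1.03  0.33  1.42  0.15] [ 0.7174 -0.2524  0.2541] [-0.8 -0.2 -0.1] 0.037374792716579404 3.3167
up.15 rows>=3.6 [-0.0, 0.0, 0.002, -0.0008, -0.0004, -0.1515]
```

View pics/side2.png

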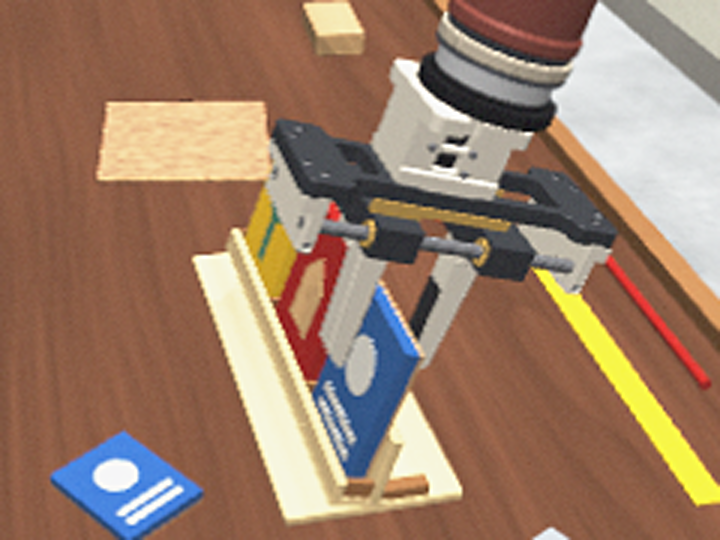

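Still closing (37 mm); fingers at (350,300) and (440,310) are on both sides of blue.

```bash
python3 -m handwheel '[[[0,0,0,0,0,0,0],[0,0,0,0,0,0,0],[0,0,0,0,0,0,0],[0,0,0,0,0,0,0],[0,0,0,0,0,0,0],[0,0,0,0,0,0,0]]]' 25
python3 g1.py .15
```

```text
time_s: 3.87
eef_pos: [0.7174, -0.2524, 0.2541]
tool_rot: [-2.029, -2.098, 0.313]
ft_force: [0.2, 0.2, 0.5]
finger_gap: 0.0114
[ 0.41  1.02 -0.3   1.03  0.33  1.42  0.15] [ 0.7174 -0.2524  0.2541] [0.2 0.2 0.5] 0.011396545153651797 3.8667
up.15 rows>=3.6 [-0.0, 0.0, 0.002, -0.0008, -0.0004, -0.1514]
```

```bash
python3 -m handwheel '[[[0,0,0,0,0,-0.003,0],[0,0,0,0,0,-0.015,0],[0,0,0,0,0,-0.03,0],[0,0,0,0,0,-0.05,0],[0,0,0,0,0,-0.07,0],[0,0,0,0,0,-0.09,0],[0,0,0,0,0,-0.115,0],[0,0,0,0,0,-0.135,0],[0,0,0,0,0,-0.135,0]]]' 25
python3 g1.py .15
python3 - <<'E'
from bench import camera; import cv2
c=camera("side"); cv2.imwrite("pics/side3.png",cv2.resize(c["img"][80:300,260:500],None,fx=2.7,fy=2.7,interpolation=2))
E
```

```text
time_s: 4.62
eef_pos: [0.7579, -0.2505, 0.3881]
tool_rot: [-2.035, -2.103, 0.306]
ft_force: [-0.1, 0.3, 0.2]
finger_gap: 0.0121
[ 0.36  1.01 -0.3   0.67  0.32  1.77  0.21] [ 0.7579 -0.2505  0.3881] [-0.1  0.3  0.2] 0.012065424824733283 4.6167
up.15 rows>=0.3 [0.009, 0.002, 0.001, -0.0013, 0.0002, -0.0115]
```

View pics/side3.png

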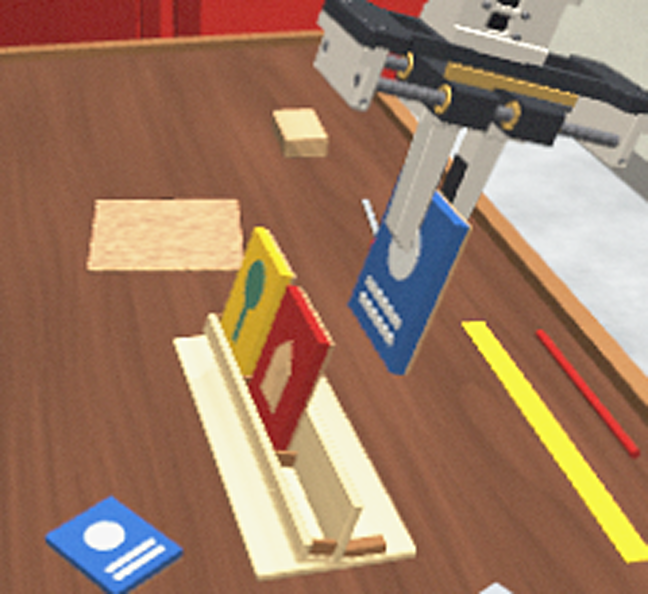

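Blue hangs in the jaws clear of the rack (bottom corner ~(400,372)), red and yellow unmoved. Before leaning I fit a rough kinematic model to check that the forward tilt is reachable.

```bash
cat > kin.py <<'E'
from h import *; from scipy.optimize import least_squares; import itertools
Q=np.array([[1.2945,.6159,-.0126,1.4248,.0081,1.1034,-.0404],[.75,.69,-.29,1.31,.31,1.42,.33],[.36,1.02,-.3,.68,.32,1.76,.21],[.4,1.,-.3,.9,.32,1.57,.17],[.41,1.02,-.31,1.02,.33,1.42,.15],[.36,1.01,-.3,.67,.32,1.77,.21]])
X=np.array([[.16063,-.62953,.4036],[.5137,-.4052,.4044],[.7574,-.2508,.3763],[.7317,-.2577,.3164],[.7202,-.2519,.2593],[.7579,-.2505,.3881]])
RV=np.array([[-3.11467,-.391146,.00056],[-2.17,-1.98,.293],[-2.029,-2.094,.313],[-2.04,-2.088,.315],[-2.036,-2.102,.305],[-2.035,-2.103,.306]])
def fk(q,s,L):
    d1,d3,a3,d5,d7,a5=L[:6]; R=np.eye(3); p=np.array([0,0,d1]); 
    def z(a): return Rot.from_rotvec([0,0,a]).as_matrix()
    def y(a): return Rot.from_rotvec([0,a,0]).as_matrix()
    R=z(s[0]*q[0])@y(q[1]); p=p+R@[0,0,d3]; R=R@z(s[1]*q[2]); p=p+R@[a3,0,0]; R=R@y(q[3]); p=p+R@[a5,0,d5]; R=R@z(s[2]*q[4])@y(q[5]); p=p+R@[0,0,d7]; return R@z(s[3]*q[6]),p
if __name__=="__main__":
    best=[]
    for s in itertools.product([-1,1],repeat=4):
        f=lambda L:np.r_[np.ravel([fk(q,s,L)[1]-x for q,x in zip(Q,X)]),1e-2*(L[[2,5]])]
        r=least_squares(f,[.3,.4,0,.4,.1,0]); 
        Rs=[Rot.from_matrix(fk(q,s,r.x)[0].T@Rot.from_rotvec(v).as_matrix()).as_rotvec().round(2) for q,v in zip(Q,RV)]
        best.append((r.cost,s,r.x.round(3),Rs[0],Rs[3]))
    for b in sorted(best,key=lambda b:b[0])[:4]: print(*b)
E
python3 kin.py
```

```text
0.0003028724764708278 (-1, -1, -1, -1) [ 0.253  0.59  -0.033  0.371  0.199 -0.018] [0.   0.   1.57] [-0.01 -0.    1.57]
0.0003028724764708278 (-1, -1, -1, 1) [ 0.253  0.59  -0.033  0.371  0.199 -0.018] [0.   0.   1.65] [-0.01 -0.    1.23]
0.0009298868875598442 (-1, -1, 1, -1) [ 0.074  0.489  0.013  0.35  -0.058 -0.048] [ 0.01 -0.01  1.56] [ 0.57 -0.41  1.51]
0.0009298868875598442 (-1, -1, 1, 1) [ 0.074  0.489  0.013  0.35  -0.058 -0.048] [ 0.01 -0.01  1.64] [ 0.48 -0.48  1.18]
```

```bash
cat > kin2.py <<'E'
from kin import *
def z(a): return Rot.from_rotvec([0,0,a]).as_matrix()
def y(a): return Rot.from_rotvec([0,a,0]).as_matrix()
def FK(q,L):
    q=np.array(q)*[-1,1,-1,1,-1,1,-1]
    d1,d3,a3,d5,a5,d7,a7=L
    R=z(q[0])@y(q[1]); p=np.array([0,0,d1])+R@[0,0,d3]; R=R@z(q[2]); p=p+R@[a3,0,0]; R=R@y(q[3]); p=p+R@[a5,0,d5]; R=R@z(q[4])@y(q[5]); p=p+R@[a7,0,d7]; return R@z(q[6]+np.pi/2),p
f=lambda L:np.r_[np.ravel([FK(q,L)[1]-x for q,x in zip(Q,X)]),3e-3*(L-[.27,.4,0,.4,0,.1,0])]
r=least_squares(f,[.27,.4,.05,.4,.05,.1,.05]); L=r.x
def IK(p,R,q0):
    lo=[-3.12,-.3,-1.34,.26,-1.36,.01,-2.84]; hi=[3.12,2.06,1.32,2.42,4.5,1.98,2.84]
    def g(q):
        RR,pp=FK(q,L); return np.r_[(pp-p)*3,Rot.from_matrix(RR.T@R).as_rotvec(),1e-2*(q-q0)]
    s=least_squares(g,np.clip(q0,np.array(lo)+1e-3,np.array(hi)-1e-3),bounds=(lo,hi)); e=g(s.x); return s.x,np.linalg.norm(e[:3])/3,np.linalg.norm(e[3:6])
if __name__=="__main__":
    print(L.round(3),np.abs(f(L)[:18]).max())
    q0=np.array([-.3,.7,0,1.5,0,1,0])
    pc=np.array([.616,.176]); ya=np.radians(-9); e=np.r_[pc+.05*np.array([np.cos(ya),np.sin(ya)]),.006]
    for t in (0,-10,-20,-30,-40,-45,-50,-55):
        P=frame(ya,np.radians(t)); p=e+.25*P[:,2]+.006*P[:,0]; q,a,b=IK(p,toolR(P),q0); print(t,p.round(3),q.round(2),"err",a.round(4),b.round(3))
E
python3 kin2.py
```

```text
[ 0.251  0.592 -0.03   0.372 -0.019  0.198  0.004] 0.021154152685350702
0 [0.671 0.167 0.256] [-0.31  0.8   0.13  1.49 -0.12  0.86 -0.29] err 0.0 0.0
-10 [0.628 0.174 0.253] [-0.4   0.73  0.2   1.7  -0.12  0.56 -0.32] err 0.0 0.0
-20 [0.587 0.181 0.243] [-0.54  0.69  0.32  1.91 -0.17  0.26 -0.32] err 0.0 0.0
-30 [0.547 0.187 0.226] [-0.68  0.69  0.43  2.06 -0.24  0.01 -0.32] err 0.007 0.031
-40 [0.511 0.193 0.201] [-0.9   0.74  0.64  2.09 -0.17  0.01 -0.51] err 0.0392 0.171
-45 [0.495 0.195 0.187] [-1.03  0.8   0.76  2.1  -0.16  0.01 -0.61] err 0.0544 0.236
-50 [0.48  0.198 0.171] [-1.15  0.88  0.87  2.11 -0.16  0.01 -0.71] err 0.0684 0.295
-55 [0.467 0.2   0.154] [-1.27  1.    0.98  2.12 -0.17  0.01 -0.84] err 0.0806 0.346
```

```bash
cat > t.py <<'E'
import kin2; from kin2 import *; from bench import arm
o=arm.get_obs(); Q2=[Q[0],o["joint_pos"],*Q[2:5]]; X2=[X[0],o["eef_pos"],*X[2:5]]
f=lambda L:np.r_[np.ravel([FK(q,L)[1]-x for q,x in zip(Q2,X2)]),1e-3*(L-[.27,.4,0,.4,0,.1,0])]
r=least_squares(f,[.27,.4,.05,.4,.05,.1,.05]); kin2.L=r.x; print(r.x.round(3),abs(f(r.x)[:15]).max())
pc=np.array([.616,.176]); 
for k in range(-2,3):
    ya=np.radians(-9+90*k); e=np.r_[pc+.05*np.array([np.cos(ya),np.sin(ya)]),.006]; q0=o["joint_pos"]; print("k",k)
    for t in (0,-10,-20,-30,-40,-50,-55):
        P=frame(ya,np.radians(t)); p=e+.25*P[:,2]+.006*P[:,0]; q,a,b=IK(p,toolR(P),q0); print(t,p.round(3),q.round(2),"err",a.round(4),b.round(3)); q0=q
E
python3 t.py
```

```text
[ 0.287  0.618 -0.024  0.376  0.001  0.23   0.023] 0.02029649182606802
k -2
0 [0.561 0.185 0.256] [ 0.21  0.98 -1.23  1.79  1.02  1.16  1.62] err 0.0 0.0
-10 [0.604 0.178 0.253] [ 0.23  1.09 -1.27  1.58  0.89  1.34  1.82] err 0.0 0.0
-20 [0.645 0.171 0.243] [ 0.21  1.19 -1.28  1.36  0.8   1.52  1.97] err 0.0 0.0
-30 [0.685 0.165 0.226] [ 0.17  1.28 -1.28  1.13  0.73  1.7   2.09] err 0.0 0.0
-40 [0.721 0.159 0.201] [ 0.12  1.38 -1.27  0.88  0.69  1.91  2.2 ] err 0.0 0.0
-50 [0.752 0.154 0.171] [-0.06  1.36 -0.41  0.63  0.04  1.98  2.66] err 0.0053 0.015
-55 [0.765 0.152 0.154] [-0.05  1.39 -0.39  0.63  0.    1.98  2.67] err 0.0229 0.067
k -1
0 [0.607 0.121 0.256] [-0.42  0.76  0.45  1.69 -0.43  0.79 -1.5 ] err 0.0001 0.0
-10 [0.614 0.164 0.253] [-0.6   0.83  0.59  1.6  -0.33  0.89 -1.67] err 0.0 0.0
-20 [0.621 0.205 0.243] [-0.73  0.93  0.69  1.5  -0.25  1.   -1.81] err 0.0 0.0
-30 [0.627 0.245 0.226] [-0.81  1.04  0.76  1.38 -0.18  1.14 -1.91] err 0.0 0.0
-40 [0.633 0.281 0.201] [-0.87  1.16  0.81  1.25 -0.12  1.28 -1.99] err 0.0 0.0
-50 [0.638 0.312 0.171] [-0.9   1.28  0.85  1.12 -
[... 1127 characters left out ...]
 1.28 -1.24  1.89  0.65  0.45  0.93] err 0.0 0.0
-55 [0.592 0.027 0.154] [ 0.82  1.37 -1.29  1.88  0.65  0.46  0.99] err 0.0 0.0
k 2
0 [0.561 0.185 0.256] [ 0.21  0.98 -1.23  1.79  1.02  1.16  1.62] err 0.0 0.0
-10 [0.604 0.178 0.253] [ 0.23  1.09 -1.27  1.58  0.89  1.34  1.82] err 0.0 0.0
-20 [0.645 0.171 0.243] [ 0.21  1.19 -1.28  1.36  0.8   1.52  1.97] err 0.0 0.0
-30 [0.685 0.165 0.226] [ 0.17  1.28 -1.28  1.13  0.73  1.7   2.09] err 0.0 0.0
-40 [0.721 0.159 0.201] [ 0.12  1.38 -1.27  0.88  0.69  1.91  2.2 ] err 0.0 0.0
-50 [0.752 0.154 0.171] [-0.06  1.36 -0.41  0.63  0.04  1.98  2.66] err 0.0053 0.015
-55 [0.765 0.152 0.154] [-0.05  1.39 -0.39  0.63  0.    1.98  2.67] err 0.0229 0.067
```

Leaning toward the robot hits joint 6's limit at about −27°. Leaning toward +y (plaque turned −90°, away from the rack) has margin everywhere, and any of the four ways round is allowed. So I use that.

```bash
cat > g2.py <<'E'
from h import *; from bench import arm
import sys
# args: tilt deg, hover above pad m, [dx pad shift along plaque x]
t,h=float(sys.argv[1]),float(sys.argv[2]); sh=float(sys.argv[3]) if len(sys.argv)>3 else 0
ya=np.radians(-99); xh=np.array([np.cos(ya),np.sin(ya),0]); yh=np.array([-np.sin(ya),np.cos(ya),0])
P=frame(ya,np.radians(t)); e=np.array([.616,.176,.006])+(.05+sh)*xh
G=.0834+.1673
p=e+G*P[:,2]+.006*P[:,0]+[0,0,h]
o=arm.get_obs(); print(o["joint_pos"].round(2),o["eef_pos"].round(4),"F",o["ft_force"].round(1),"gap",round(o["finger_gap"],4),o["time_s"])
go(o,toolR(P),p,"tgt %s"%p.round(3))
E
python3 g2.py -10 .12
```

```text
[ 0.36  1.01 -0.3   0.67  0.32  1.77  0.21] [ 0.7574 -0.2507  0.3854] F [-0.9 -0.5 -1.4] gap 0.012 4.6667
tgt [0.614 0.164 0.374] rows>=14.4 [-0.338, 0.104, 1.77, 0.419, -0.1208, 0.048]
```

```bash
python3 -m handwheel '[[[0,0,0,0.02,0,-0.03,0],[-0.1,0.03,0.2,0.06,-0.03,-0.03,0],[-0.338,0.104,1.77,0.419,-0.12,0.0,0],[-0.338,0.104,1.77,0.419,-0.12,0.0,0],[-0.338,0.104,1.77,0.419,-0.12,0.0,0],[-0.338,0.104,1.77,0.419,-0.12,0.0,0],[-0.338,0.104,1.77,0.419,-0.12,0.0,0],[-0.338,0.104,1.77,0.419,-0.12,0.0,0],[-0.338,0.104,1.77,0.419,-0.12,0.0,0],[-0.338,0.104,1.77,0.419,-0.12,0.0,0]]]' 25
python3 g2.py -10 .12
```

```text
time_s: 5.5
eef_pos: [0.6422, 0.115, 0.4167]
tool_rot: [3.0, 0.804, -0.151]
ft_force: [0.7, 0.0, -0.7]
finger_gap: 0.0123
[-0.16  0.63 -0.11  1.36  0.1   1.25 -1.33] [0.6422 0.115  0.4167] F [ 0.7  0.  -0.7] gap 0.0123 5.5
tgt [0.614 0.164 0.374] rows>=5.6 [-0.127, 0.036, 0.687, 0.0044, -0.0566, 0.0422]
```

```bash
python3 -m handwheel '[[[-0.127,0.036,0.687,0.004,-0.057,0.042,0],[-0.127,0.036,0.687,0.004,-0.057,0.042,0],[-0.127,0.036,0.687,0.004,-0.057,0.042,0],[-0.127,0.036,0.687,0.004,-0.057,0.042,0],[-0.127,0.036,0.687,0.004,-0.057,0.042,0],[-0.127,0.036,0.687,0.004,-0.057,0.042,0],[-0.127,0.036,0.687,0.004,-0.057,0.042,0],[-0.127,0.036,0.687,0.004,-0.057,0.042,0]]]' 25
python3 g2.py -10 .02
python3 - <<'E'
from bench import camera; from h import *
for n in("side","top"):
    c=camera(n); np.savez(n+"4.npz",**c); cv2.imwrite(f"pics/{n}4.png",c["img"])
    hsv=cv2.cvtColor(c["img"],cv2.COLOR_BGR2HSV).astype(int); H,S,V=hsv[...,0],hsv[...,1],hsv[...,2]
    P,u,v=pts(c,(H>100)&(H<125)&(S>110)); k=(P[:,1]>0)&(P[:,0]>.4)&(P[:,0]<.8)&(P[:,2]>.03); q=P[k]
    if len(q): print(n,len(q),q.mean(0).round(4),np.percentile(q,[1,99],axis=0).round(4))
E
```

```text
time_s: 6.17
eef_pos: [0.6143, 0.1628, 0.3746]
tool_rot: [2.96, -0.22, -0.021]
ft_force: [0.3, -0.9, -1.0]
finger_gap: 0.0121
[-0.4   0.64  0.13  1.48  0.09  1.1  -2.06] [0.6143 0.1628 0.3746] F [ 0.3 -0.9 -1. ] gap 0.0121 6.1667
tgt [0.614 0.164 0.274] rows>=2.4 [-0.001, 0.0, 0.009, -0.0002, -0.0183, 0.099]
side 4 [0.5889 0.1415 0.3675] [[0.5757 0.1237 0.3657]
 [0.6169 0.1553 0.3696]]
top 9 [0.5742 0.1444 0.2261] [[0.5724 0.1428 0.2243]
 [0.5759 0.146  0.2274]]
```

View pics/side4.png

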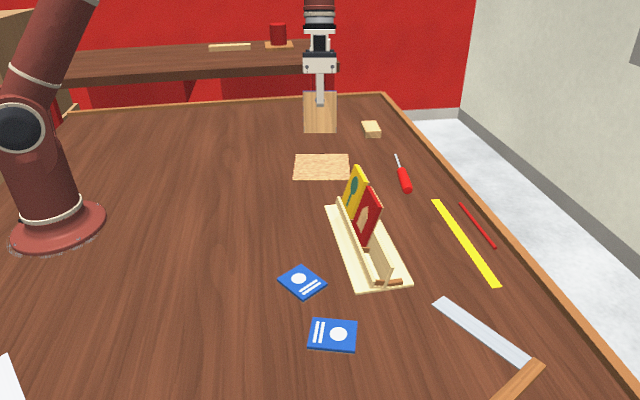

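View pics/top4.png

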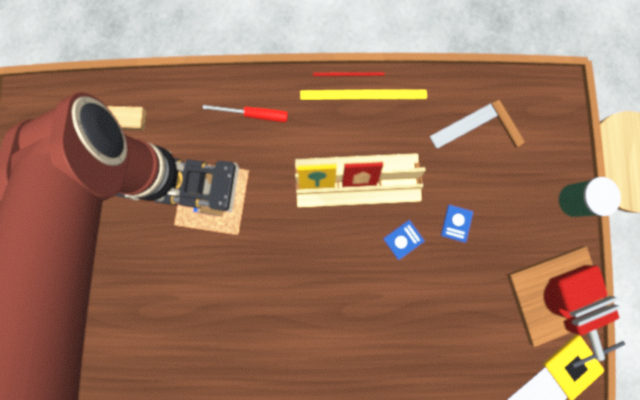

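The back of the plaque faces the side camera at (303–337, 90–133). I measure its lower edge from depth there.

```bash
python3 - <<'E'
from h import *
c=load("side4.npz"); m=np.zeros((400,640),bool); m[85:140,298:342]=True
P,u,v=pts(c,m); k=(P[:,0]>.54)&(P[:,0]<.69)&(P[:,1]<.2)&(P[:,1]>.05)&(P[:,2]>.08); q=P[k]; u=u[k];v=v[k]
lo=np.percentile(q,[1,99],axis=0); print(len(q),lo.round(4)); 
f=q[q[:,2]<.19]; mu=f.mean(0); n=np.linalg.svd(f-mu,full_matrices=False)[2][2]; print(mu.round(4),n.round(3))
for vv in range(100,136,5):
    s=v==vv
    if s.any(): print(vv,u[s].min(),u[s].max(),q[s].min(0).round(4),q[s].max(0).round(4))
for uu in (306,312,320,328,334):
    s=u==uu; print(uu,v[s].max(),q[s][np.argmax(v[s])].round(4))
cv2.imwrite("pics/back.png",cv2.resize(c["img"][60:145,290:350],None,fx=7,fy=7,interpolation=2))
E
```

```text
1446 [[0.568  0.1104 0.1301]
 [0.6451 0.1418 0.2428]]
[0.6062 0.1206 0.1595] [ 0.143  0.974 -0.175]
100 303 336 [0.5683 0.1132 0.2047] [0.6455 0.1369 0.2111]
105 303 336 [0.5678 0.1159 0.1933] [0.6451 0.1351 0.1985]
110 304 336 [0.5694 0.1192 0.1813] [0.645  0.1322 0.1838]
115 304 336 [0.5685 0.1125 0.1696] [0.645  0.1295 0.1726]
120 304 336 [0.568  0.1126 0.1576] [0.6438 0.1267 0.16  ]
125 304 336 [0.5675 0.1105 0.1459] [0.6442 0.1245 0.1484]
130 304 336 [0.5668 0.1079 0.134 ] [0.6436 0.1217 0.1361]
306 132 [0.5715 0.1213 0.1301]
312 132 [0.5859 0.1193 0.1299]
320 132 [0.6048 0.1141 0.1307]
328 132 [0.6239 0.1104 0.1309]
334 132 [0.6385 0.1095 0.1302]
```

View pics/back.png

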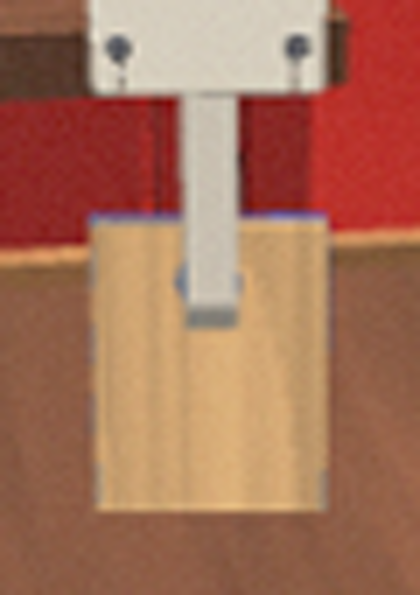

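Measured lower edge and yaw agree with the model to ~2 mm. Lower to just above, then touch.

```bash
python3 -m handwheel '[[[0,0,0.009,0,-0.007,0.035,0],[0,0,0.009,0,-0.014,0.07,0],[0,0,0.009,0,-0.02,0.11,0],[0,0,0.009,0,-0.02,0.11,0],[0,0,0.009,0,-0.02,0.11,0]]]' 25
python3 g2.py -10 -.001
```

```text
time_s: 6.68
eef_pos: [0.6147, 0.1632, 0.2623]
tool_rot: [2.958, -0.235, -0.024]
ft_force: [0.5, -0.0, 0.1]
finger_gap: 0.0118
[-0.4   0.77  0.13  1.59  0.09  0.87 -2.09] [0.6147 0.1632 0.2623] F [ 0.5 -0.   0.1] gap 0.0118 6.6833
tgt [0.614 0.164 0.253] rows>=0.2 [0.0, 0.003, -0.002, -0.0007, -0.0021, 0.0091]
```

```bash
python3 -m handwheel '[[[0,0,0,-0.001,-0.001,0.005,0],[0,0.002,0,-0.001,-0.002,0.008,0],[0,0.002,0,-0.001,-0.002,0.01,0],[0,0.002,0,-0.001,-0.002,0.01,0],[0,0.002,0,-0.001,-0.002,0.01,0]]]' 25
python3 g2.py -10 -.001
```

```text
time_s: 7.1
eef_pos: [0.6148, 0.1642, 0.2552]
tool_rot: [2.961, -0.236, -0.01]
ft_force: [-0.5, 0.3, -0.6]
finger_gap: 0.0124
[-0.4   0.77  0.13  1.59  0.09  0.85 -2.1 ] [0.6148 0.1642 0.2552] F [-0.5  0.3 -0.6] gap 0.0124 7.1
tgt [0.614 0.164 0.253] rows>=0.1 [-0.003, -0.007, -0.003, -0.0006, 0.0002, 0.0023]
```

```bash
python3 -m handwheel '[[[0,0,0,0,0,0.002,0],[0,0,0,0,0,0.003,0],[0,0,0,0,0,0.004,0],[0,0,0,0,0,0.004,0],[0,0,0,0,0,0.004,0]]]' 25
python3 g2.py -10 -.001
```

```text
time_s: 7.52
eef_pos: [0.6151, 0.164, 0.2537]
tool_rot: [2.961, -0.236, -0.008]
ft_force: [-2.1, 0.7, 13.6]
finger_gap: 0.0118
[-0.4   0.78  0.13  1.6   0.09  0.85 -2.1 ] [0.6151 0.164  0.2537] F [-2.1  0.7 13.6] gap 0.0118 7.5167
tgt [0.614 0.164 0.253] rows>=0.1 [-0.004, -0.008, -0.003, -0.001, 0.0002, 0.0008]
```

Contact made (13.6 N). Now compute the leaning arc about the face's lower edge.

```bash
for t in -10 -15 -20 -25 -30 -35 -40 -45; do python3 g2.py $t 0.0005 | tail -1; done
```

```text
tgt [0.614 0.164 0.254] rows>=0.1 [-0.004, -0.008, -0.003, -0.001, 0.0005, -0.0006]
tgt [0.617 0.185 0.25 ] rows>=0.7 [-0.091, -0.008, -0.003, -0.001, -0.0214, -0.0001]
tgt [0.621 0.206 0.244] rows>=1.4 [-0.178, -0.008, -0.003, -0.0011, -0.0431, 0.0023]
tgt [0.624 0.226 0.236] rows>=2.1 [-0.265, -0.008, -0.004, -0.0012, -0.0646, 0.0066]
tgt [0.627 0.245 0.227] rows>=2.8 [-0.353, -0.007, -0.004, -0.0013, -0.0856, 0.0128]
tgt [0.63  0.264 0.215] rows>=3.5 [-0.44, -0.007, -0.005, -0.0014, -0.1059, 0.0207]
tgt [0.633 0.281 0.202] rows>=4.2 [-0.527, -0.007, -0.005, -0.0016, -0.1256, 0.0304]
tgt [0.635 0.298 0.188] rows>=4.9 [-0.615, -0.007, -0.005, -0.0017, -0.1442, 0.0418]
```

```bash
python3 -m handwheel '[[[-0.004,-0.004,-0.003,-0.001,0,-0.0025,0],[-0.045,-0.008,-0.003,-0.001,-0.0105,-0.0025,0],[-0.091,-0.008,-0.003,-0.001,-0.0214,-0.002,0],[-0.134,-0.008,-0.003,-0.001,-0.032,-0.001,0],[-0.178,-0.008,-0.003,-0.001,-0.043,0.0005,0],[-0.222,-0.008,-0.003,-0.001,-0.054,0.0025,0],[-0.265,-0.008,-0.004,-0.001,-0.0645,0.005,0],[-0.31,-0.008,-0.004,-0.001,-0.075,0.008,0],[-0.353,-0.007,-0.004,-0.001,-0.0855,0.011,0],[-0.353,-0.007,-0.004,-0.001,-0.0855,0.011,0]]]' 25
for t in -30 -35 -40 -45 -50; do python3 g2.py $t 0.0005 ; done
python3 - <<'E'
from bench import camera; import cv2
c=camera("side"); cv2.imwrite("pics/side5.png",cv2.resize(c["img"][60:220,250:450],None,fx=3.5,fy=3.5,interpolation=2))
E
```

```text
time_s: 8.35
eef_pos: [0.6266, 0.2458, 0.2246]
tool_rot: [2.601, -0.199, -0.058]
ft_force: [-0.2, -0.2, 5.2]
finger_gap: 0.0118
[-0.63  0.93  0.28  1.41  0.23  1.14 -2.28] [0.6266 0.2458 0.2246] F [-0.2 -0.2  5.2] gap 0.0118 8.35
tgt [0.627 0.245 0.227] rows>=0.1 [0.01, 0.0, 0.005, 0.0004, 0.0014, -0.0015]
[-0.63  0.93  0.28  1.41  0.23  1.14 -2.28] [0.6266 0.2458 0.2246] F [-0.2 -0.2  5.2] gap 0.0118 8.35
tgt [0.63  0.264 0.215] rows>=0.6 [-0.077, 0.0, 0.005, 0.0005, -0.0205, -0.0013]
[-0.63  0.93  0.28  1.41  0.23  1.14 -2.28] [0.6266 0.2458 0.2246] F [-0.2 -0.2  5.2] gap 0.0118 8.35
tgt [0.633 0.281 0.202] rows>=1.3 [-0.164, -0.0, 0.005, 0.0006, -0.0422, 0.0008]
[-0.63  0.93  0.28  1.41  0.23  1.14 -2.28] [0.6266 0.2458 0.2246] F [-0.2 -0.2  5.2] gap 0.0118 8.35
tgt [0.635 0.298 0.188] rows>=2.0 [-0.252, -0.0, 0.005, 0.0007, -0.0638, 0.0048]
[-0.63  0.93  0.28  1.41  0.23  1.14 -2.28] [0.6266 0.2458 0.2246] F [-0.2 -0.2  5.2] gap 0.0118 8.35
tgt [0.638 0.312 0.172] rows>=2.7 [-0.339, -0.0, 0.005, 0.0008, -0.0848, 0.0107]
```

View pics/side5.png

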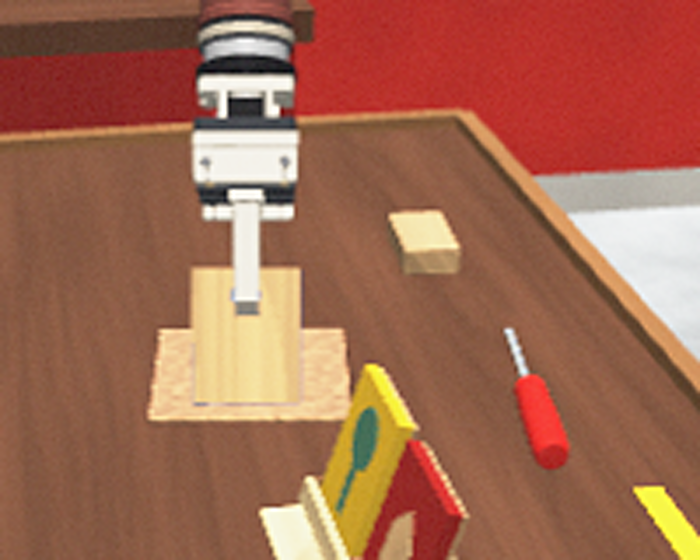

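Plaque stands on its lower edge on the pad (edge at (195–300,402)), leaning. Continue to −50°.

```bash
python3 -m handwheel '[[[-0.038,0,0.005,0.0005,-0.0095,-0.003,0],[-0.077,0,0.005,0.0005,-0.0205,-0.0025,0],[-0.12,0,0.005,0.0005,-0.031,-0.0015,0],[-0.164,0,0.005,0.0005,-0.042,0,0],[-0.208,0,0.005,0.0005,-0.053,0.0015,0],[-0.252,0,0.005,0.0005,-0.0635,0.0035,0],[-0.295,0,0.005,0.0005,-0.074,0.0065,0],[-0.339,0,0.005,0.0005,-0.0845,0.0095,0],[-0.339,0,0.005,0.0005,-0.0845,0.0095,0]]]' 25
python3 g2.py -50 0.0005
python3 - <<'E'
from bench import camera; import cv2
c=camera("side"); cv2.imwrite("pics/side6.png",cv2.resize(c["img"][60:220,250:450],None,fx=3.5,fy=3.5,interpolation=2))
E
```

```text
time_s: 9.15
eef_pos: [0.6372, 0.314, 0.1724]
tool_rot: [2.268, -0.178, -0.083]
ft_force: [-0.2, 1.0, 2.6]
finger_gap: 0.012
[-0.76  1.14  0.37  1.19  0.32  1.43 -2.36] [0.6372 0.314  0.1724] F [-0.2  1.   2.6] gap 0.012 9.15
tgt [0.638 0.312 0.172] rows>=0.0 [-0.004, 0.0, 0.0, 0.0006, 0.0008, 0.0012]
```

View pics/side6.png

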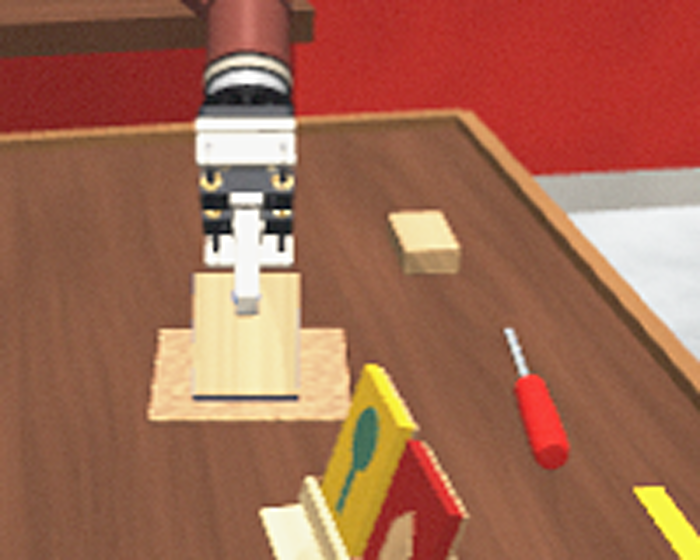

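```bash
python3 -m handwheel '[[[0,0,0,0,0,-0.001,0.2],[0,0,0,0,0,-0.001,0.35],[0,0,0,0,0,-0.001,0.5],[0,0,0,0,0,-0.001,0.6],[0,0,0,0,0,-0.001,0.7],[0,0,0,0,0,-0.001,0.7],[0,0,0,0,0,-0.001,0.7],[0,0,0,0,0,-0.001,0.7],[0,0,0,0,0,-0.001,0.7],[0,0,0,0,0,-0.001,0.7]]]' 10
python3 g2.py -50 0.0005
python3 - <<'E'
from bench import camera; import cv2
c=camera("side"); cv2.imwrite("pics/side7.png",cv2.resize(c["img"][60:220,250:450],None,fx=3.5,fy=3.5,interpolation=2))
E
```

```text
time_s: 10.03
eef_pos: [0.6378, 0.3132, 0.1745]
tool_rot: [2.271, -0.184, -0.084]
ft_force: [0.4, 0.6, -0.0]
finger_gap: 0.0647
[-0.76  1.13  0.38  1.19  0.32  1.43 -2.36] [0.6378 0.3132 0.1745] F [ 0.4  0.6 -0. ] gap 0.0647 10.0333
tgt [0.638 0.312 0.172] rows>=0.1 [-0.008, 0.003, -0.003, -0.0, -0.0013, 0.002]
```

View pics/side7.png

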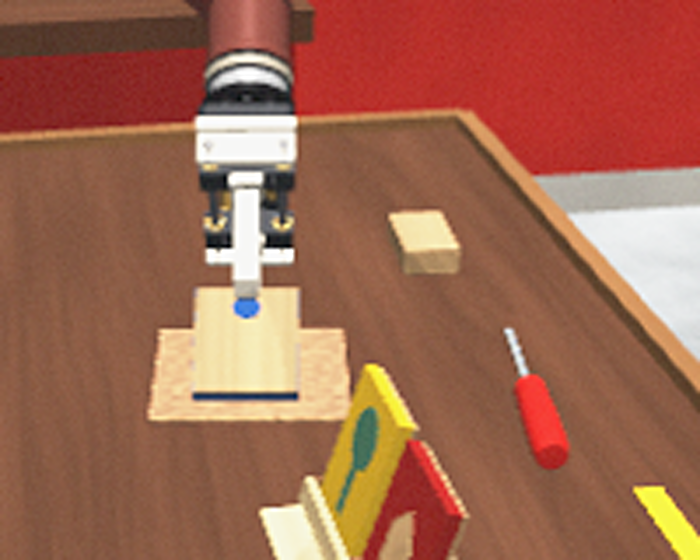

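The plaque now rests on the lower finger at a shallow angle, its lower edge unmoved at (195–298,397). Draw the finger out horizontally.

```bash
python3 -m handwheel '[[[0,0,0,0,-0.01,-0.006,0.7],[0,0,0,0,-0.022,-0.02,0.7],[0,0,0,0,-0.035,-0.036,0.7],[0,0,0,0,-0.048,-0.053,0.7],[0,0,0,0,-0.054,-0.06,0.7],[0,0,0,0,-0.054,-0.06,0.7],[0,0,0,0,-0.054,-0.06,0.7]]]' 10
python3 - <<'E'
from bench import camera; import cv2
c=camera("side"); cv2.imwrite("pics/side8.png",cv2.resize(c["img"][60:220,250:450],None,fx=3.5,fy=3.5,interpolation=2))
E
```

```text
time_s: 10.67
eef_pos: [0.6505, 0.3929, 0.1721]
tool_rot: [2.27, -0.183, -0.084]
ft_force: [0.3, -0.2, -0.1]
finger_gap: 0.0653
```

View pics/side8.png

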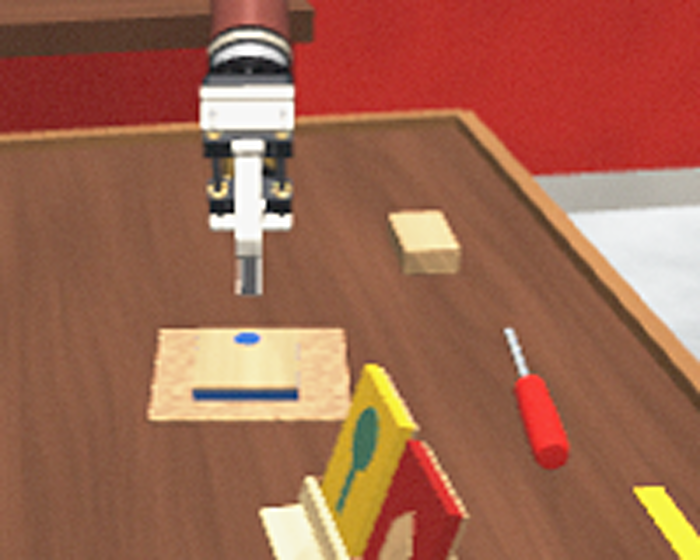

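Flat on the pad, dot up at (246,338). Move the arm up and away, then verify.

```bash
python3 -m handwheel '[[[0,0,0,0,0.02,-0.03,0.7],[0,0,0,0,0.05,-0.06,0.7],[0,0,0,0,0.077,-0.08,0.7],[0,0,0,0,0.09,-0.1,0.7],[0,0,0,0,0.1,-0.12,0.7],[0,0,0,0,0.1,-0.12,0.7],[0,0,0,0,0.1,-0.12,0.7]]]' 10
python3 - <<'E'
from bench import camera,arm; from h import *
print(arm.get_obs()["qvel"].round(3),arm.get_obs()["time_s"])
for n in("side","top"):
    c=camera(n); np.savez(n+"9.npz",**c); cv2.imwrite(f"pics/{n}9.png",c["img"])
    P,u,v=pts(c,np.ones((400,640),bool)); k=(P[:,2]>.012)&(P[:,2]<.03)&(P[:,0]>.5)&(P[:,0]<.75)&(P[:,1]>.07)&(P[:,1]<.28)
    q=P[k]; print(n,k.sum(),q.mean(0).round(4)); 
    if k.sum()>50:
        print(cv2.minAreaRect((q[:,:2]*1000).astype(np.float32)), np.linalg.svd(q-q.mean(0),full_matrices=False)[2][2].round(3))
    hsv=cv2.cvtColor(c["img"],cv2.COLOR_BGR2HSV).astype(int); H,S,V=hsv[...,0],hsv[...,1],hsv[...,2]
    c0=load(n+"0.npz")
    for nm,f in {"red":lambda H,S:((H<6)|(H>174))&(S>150),"yel":lambda H,S:(H>22)&(H<32)&(S>180)}.items():
        for cc,t in((c0,"before"),(c,"now")):
            h=cv2.cvtColor(cc["img"],cv2.COLOR_BGR2HSV).astype(int); P,u,v=pts(cc,f(h[...,0],h[...,1])); k=(P[:,0]>.62)&(P[:,0]<.69)&(P[:,1]>-.22)&(P[:,1]<0)&(P[:,2]>.03); print(nm,t,P[k].mean(0).round(4),k.sum())
E
```

```text
time_s: 11.3
eef_pos: [0.6552, 0.4179, 0.3276]
tool_rot: [2.272, -0.186, -0.082]
ft_force: [0.4, 0.5, -0.3]
finger_gap: 0.0652
[ 0.004  0.041 -0.015  0.06  -0.007 -0.012 -0.001] 11.3
side 540 [0.6134 0.1716 0.0173]
((613.6097412109375, 177.2083740234375), (101.97844696044922, 79.43132019042969), 79.8825454711914) [ 0.002  0.011 -1.   ]
red before [ 0.6557 -0.1685  0.0781] 710
red now [ 0.656  -0.1689  0.0782] 720
yel before [ 0.6548 -0.0727  0.0846] 152
yel now [ 0.6552 -0.073   0.0856] 149
top 1515 [0.6138 0.1776 0.0176]
((614.7785034179688, 178.49990844726562), (100.33859252929688, 80.47868347167969), 80.57339477539062) [ 0.    -0.002  1.   ]
red before [ 0.6578 -0.158   0.084 ] 527
red now [ 0.6578 -0.158   0.0839] 535
yel before [ 0.6539 -0.0636  0.0825] 413
yel now [ 0.6547 -0.0635  0.0848] 383
```

View pics/top9.png

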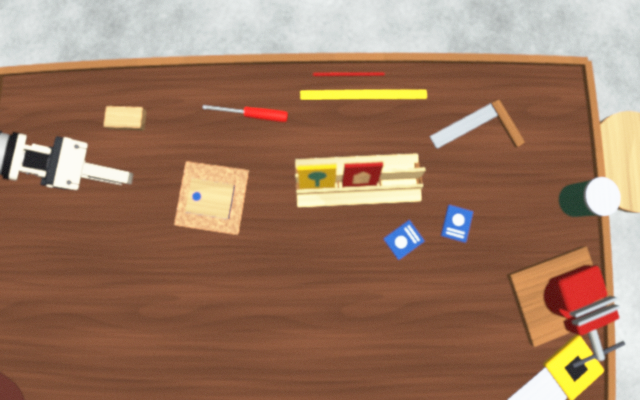

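View pics/side9.png

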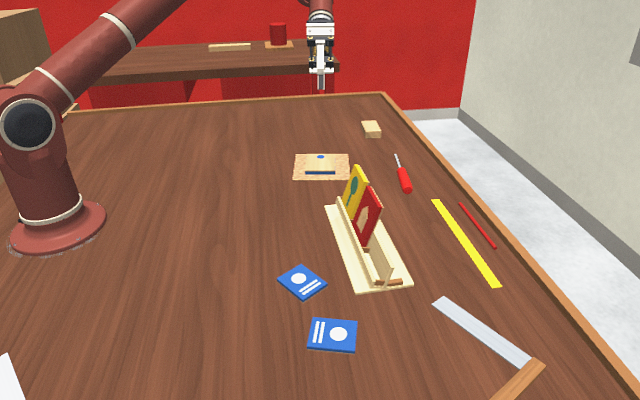

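The pictures show blue face down in the middle of the pad (top view (212,200)), 100×80 mm, its centre ~2 mm from the pad's, and square within 1°. Red and yellow have not moved and the arm is clear.

```bash
python3 -c "
from bench import arm; print(arm.finish_job())"
```

```text
the job is handed in; nothing more can be done
None
```

The blue plaque is lying face down in the middle of the cork pad, and I handed the job in at about 11.5 s. `finish_job` gives no verdict.

**What I did:**
- I gripped the blue plaque across its thickness near the upper edge, drew it out along its own height and stood its lower edge on the pad. The wrist force showed contact (about 14 N) while it still stood about 80° from lying down.
- I leaned it over in the grip to 40° from lying, then opened the jaws so the lower finger let it down, and drew that finger out.
- I leaned it sideways (toward +y), because leaning it toward the robot would have run joint 6 into its limit. Any of the four ways round was allowed.

**Last checks:**
- **Position:** both cameras put the blue plaque's centre about 2–3 mm from the pad's centre.
- **Flat and square:** its back is level within 1° and its edges are within about 1° of the pad's.
- **Other plaques:** the red and yellow centres read within about 1 mm of the start in position. Yellow's height read up to 2 mm different, which I take as measurement scatter.
- **Arm:** it ended about 15 cm up and clear of everything.

No check failed.

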